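# Switch on the inspection torch in the cheese cellar

## Robot

A 6-joint arm with a two-finger parallel gripper is mounted at the origin on the work surface. World frame = base frame: x ahead of the robot, y to its left, z up, the work surface at z = 0. Lengths are in m, angles in degrees, forces in N, time in s.
With the tool pointing down it reaches from about 0.375 to 0.9 m from the base axis. Payload 3.1 kg.
Tool frame: the origin (TCP) lies at the very end of the fingers, on their centre line; the grasp point (between the pads) lies bot.grip_point_offset behind it (bot.grip_point_offset is the distance from the TCP to the grasp point, in m); z points along the fingers, y is the line along which they close (so a half turn about z gives the same grasp; the last joint's range is limited). The gripper opens to 87 mm and grips with 3 to 60 N. Pads are 19 mm wide; open, the fingers measure 117 mm over their backs; the gripper's body (75 mm by 190 mm) begins 51 mm behind the grasp point.
Start: joints at [65.403, 30.224, 82.088, -0, 67.689, -10.227], TCP at [0.155, 0.605, 0.223] pointing down, gripper open.
Joint ranges: [-176.69, 176.69], [-43.24, 126.21], [12.49, 139.97], [-82, 262], [0, 151.66], [-163.58, 163.58]. Speed limits (degrees/s): [159.86, 159.86, 180, 180, 180, 180].

## Interface

Orientations are given as a 3x3 rotation matrix whose columns are the frame's x, y, z axes.
In Python, from rig import bot, viewer, ticket gives the robot as it stands.
- The arm moves only by the tool servo_tool, never from a script. Its argument "targets" is a list of rows, each an object with "offset": the shift along the tool's x, y, z in m, a list of three; "dr": the turn, a rotation vector about the tool's x, y, z in degrees, a list of three. In form: [{"offset": [x, y, z], "dr": [ax, ay, az]}, ...]. A call has 1 to 20 rows; each row is the pose to reach, as a shift and turn from the pose commanded when the call began, along the tool's axes at that moment; what a row does not reach only later rows make up. A row lasts 1/12 s, in which the tool goes at most 41.7 mm and 7.16 degrees, less where a joint would pass 70% of its speed; a pose out of reach is approached as far as the arm can. A call with a gripper value outside its range is refused whole. "gripper" is the gripper command: -1 is fully open, 1 is shut, values between are in proportion, set as the call begins (left out, the last holds). The fingers move at their own pace and stop on an object; the grip force is fixed at half the most. Time passes only in rows, so rows that repeat a pose let the fingers close. It gives the time, the measured TCP pose, the force, the opening and the grip force at its end, in the units of the state.
- bot.read_state(): the state, without advancing time (a new reading comes with each control period).
- viewer.capture(name): name is "side" or "top"; returns a dict with "color" (384x512x3 uint8, red, green, blue), "camera_matrix" (3x3 intrinsics, pixels), "R" (3x3) and "t" (3): a world point X has camera coordinates R X + t. Camera axes: x right, y down, z forward; pixel columns grow to the right and rows downward; lengths in m; the calibration is good to about 2 mm. A picture is of the moment at which its call begins. There is no depth.
- ticket.hand_in(): hands the job in; it is judged then, once.
The state is a dict: "time_s": time; "joint_positions": joint angles; "qvel": joint speeds; "tau": joint torques, N m; "position": TCP position; "tcp_rot": TCP orientation; "force": force on the tool from outside, world axes, zero at the start; "moment": the same for the moment, N m; "opening": opening from 0.0 (shut) to 1.0 (fully open); "grasp_force": force on a finger pad.
Only numpy, scipy, OpenCV 4.12 (cv2) and the standard library are available. Lean on these libraries where they do the work, as an engineer would, in place of code of your own. Each camera call takes 0.05 s, during which the arm holds its last target. There are 200 camera calls.

## Task

Switch on the inspection torch, the one with the round lamp head, so that its rind light is ready for checking the wheels: slide the little recessed switch in its top fully towards the lamp head, then take the finger away. Leave the switch of the rind moisture meter (the similar case with two steel pins at its front) off.

Things in the scene. Friction and masses are not known exactly. Their poses are not given: they have to be found in the camera images.
- torch: Inspection torch. Grey case 160 (x) x 60 mm, top 64 mm up, in a fixed dark cradle 140 x 90. Origin on the table under the case's middle, +x to its front, z up. Slot in the top: x -50 to 40, y -19 to 19 mm, floor 50 mm up. Round head 74 mm across at x 80 to 130, top 80 mm up. The slot is empty behind the switch (x -50 to 0 when off): closed fingertips fit in from above to push it forward.
- torch_switch (a joint): Aluminium slide switch in the torch's slot, 14 (x) x 34 mm, top 62 mm up (2 mm below the case top). Metres of travel to the torch's +x: 0 off, 0.026 hard stop, fully on. Its centre is at x = 7 mm + this value, y = 0 of the torch. Friction 2 N, no spring: stays where left. Starts between 0 and 0.005.
- meter: Rind moisture meter, a look-alike. Grey case 160 (x) x 60 mm, top 64 mm up, in a fixed dark cradle 140 x 90. Origin on the table under the case's middle, +x to its front, z up. Slot in the top: x -50 to 40, y -19 to 19 mm, floor 50 mm up. At the front a block 42 mm wide (x 80 to 116) with two thin steel pins to x = 141, all below 64 mm.
- meter_switch (a joint): Aluminium slide switch in the meter's slot, 14 (x) x 34 mm, top 62 mm up (2 mm below the case top). Metres of travel to the meter's +x: 0 off, 0.026 hard stop, fully on. Its centre is at x = 7 mm + this value, y = 0 of the meter. Friction 2 N, no spring: stays where left. Starts between 0 and 0.003; must stay off.
Not all that is in view belongs to the job. What is shaped like the torch but green is not meant.

How it is judged (in metres and radians):
At the end, for the whole second after the job is handed in: The torch's switch is slid on: at least 20 of its 26 mm of travel towards the lamp head. The meter's switch is still off, less than 8 mm from its off end (value of joint torch_switch above 0.02 m and value of joint meter_switch below 0.008 m); the robot touches nothing.
It fails at once if the moisture meter's switch is slid towards on (8 mm or more) (value of joint meter_switch above 0.008 m).
It also fails if it takes over 29 s, if anything falls off the work surface, if the arm or the gripper's body presses on something with over 40 N, if the wrist force passes 120 N, or if a joint passes its speed limit or range.

## Working session

There is one attempt and no reset: what is moved stays moved. The work goes in short steps, Python scripts to look and compute and a tool call to move; the robot and the scene stay as the last step left them, time stands still between calls to the robot, and variables do not carry over. Pictures are saved under pics/ and viewed, at most 10 in all, crops included, and the job is handed in when it is done.

Besides the shell and the picture viewer there is one more tool, called after "Emit:" as name(argument=value, ...) on one line, values as JSON. servo_tool: Moves the arm, as the interface text tells. Its arguments: {"type":"object","properties":{"targets":{"type":"array"},"gripper":{"type":"number"}},"required":["targets"]}

```bash
mkdir -p pics
cat > h.py <<'E'
import numpy as np,cv2
from rig import bot,viewer,ticket
def snap(n,f):
    d=viewer.capture(n); cv2.imwrite(f'pics/{f}.png',d['color'][:,:,::-1]); np.savez(f'pics/{f}.npz',**d); return d
def proj(d,X): 
    c=np.atleast_2d(X)@d['R'].T+d['t']; p=c@d['camera_matrix'].T; return p[:,:2]/p[:,2:]
def onz(d,uv,z):
    r=np.array(d['R']).T@np.linalg.solve(d['camera_matrix'],[*uv,1]); o=-np.array(d['R']).T@d['t']; return o+r*(z-o[2])/r[2]
def tri(d1,u1,d2,u2):
    P=[np.array(d['camera_matrix'])@np.c_[d['R'],d['t']] for d in(d1,d2)]
    X=cv2.triangulatePoints(P[0],P[1],np.float64(u1).reshape(-1,2).T,np.float64(u2).reshape(-1,2).T); return (X[:3]/X[3]).T
E
python3 - <<'E'
from h import *
for n in('top','side'): 
    d=snap(n,n+'0'); print(n,-np.array(d['R']).T@d['t'])
s=bot.read_state(); print(s['time_s'],s['position'],s['tcp_rot'],s['opening'])
E
```

```text
top [ 0.25770496 -0.00711279  0.93029409]
side [ 0.08151526 -0.55793035  0.69280888]
0.1 [0.15476785 0.60484742 0.22165055] [[-9.68736362e-01  2.48091083e-01 -8.21900477e-04]
 [ 2.48092207e-01  9.68734702e-01 -1.82595682e-03]
 [ 3.43199909e-04 -1.97277787e-03 -9.99997995e-01]] 1.0014808753884492
```

View pics/top0.png

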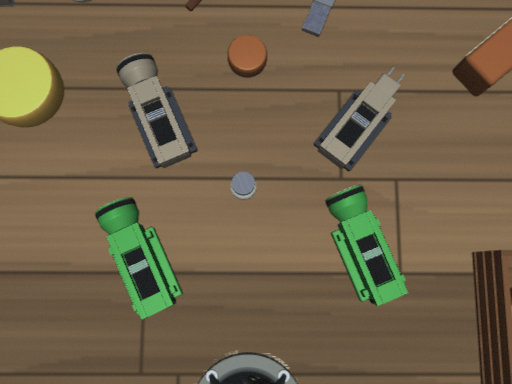

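View pics/side0.png

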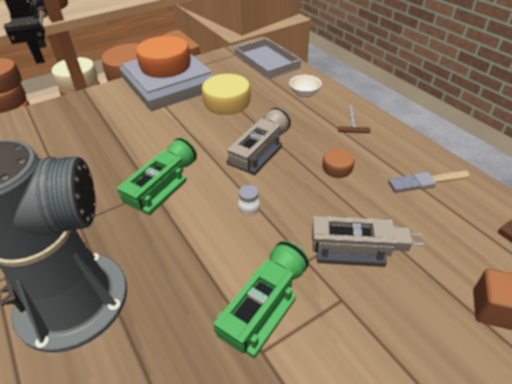

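The top view shows the grey torch at about (158,118), with its head at (138,70) and its switch near (156,115). The meter, with its pins, is at (357,122). In the side view the torch is at (260,140). I'll enlarge the torch in both views.

Run:
```python
import cv2,numpy as np
a=cv2.imread('pics/top0.png')[45:175,100:210]; b=cv2.imread('pics/side0.png')[100:180,220:300]
a=cv2.resize(a[:100+30],None,fx=4,fy=4,interpolation=cv2.INTER_CUBIC)
b=cv2.resize(b,None,fx=4.5,fy=4.5,interpolation=cv2.INTER_CUBIC)
c=np.zeros((520,800,3),np.uint8); c[:,:440]=a; c[:360,440:]=b; cv2.imwrite('pics/crop1.png',c)
```

```text
(no output)
```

View pics/crop1.png

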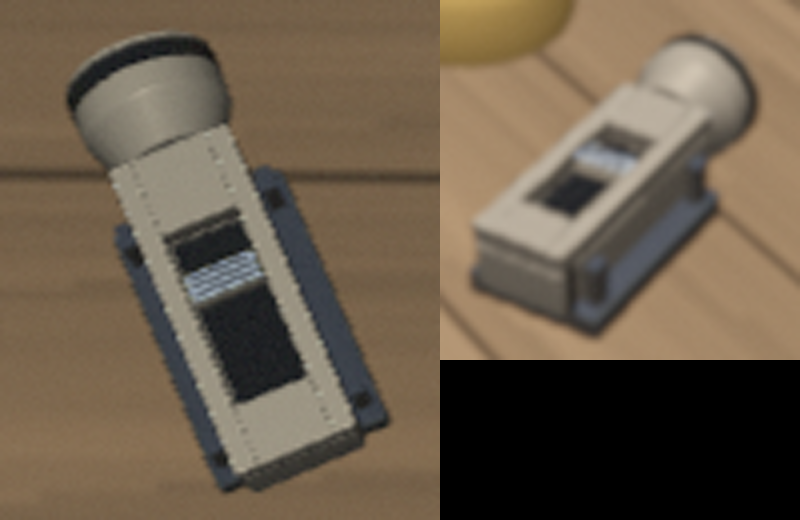

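Left crop (top view): case-top corners at (232,473), (357,430), (225,125) and (110,168). Slot corners at (165,240), (240,208), (305,377) and (233,403), and the switch's rear edge runs from (195,303) to (267,278). Right crop (side view): the same case corners at (473,232), (570,260), (716,112) and (628,82). Slot corners at (605,125), (650,140), (572,215) and (525,198).

Run:
```python
from h import *
T=np.load('pics/top0.npz');S=np.load('pics/side0.npz')
ct=lambda p:(np.array(p,float)+.5)/4-.5+[100,45]
cs=lambda p:(np.array(p,float)-[440,0]+.5)/4.5-.5+[220,100]
a=[(232,473),(357,430),(225,125),(110,168),(165,240),(240,208),(305,377),(233,403)]
b=[(473,232),(570,260),(716,112),(628,82),(605,125),(650,140),(572,215),(525,198)]
X=tri(T,ct(a),S,cs(b)); print(X.round(4))
loc=np.array([(-80,30),(-80,-30),(80,-30),(80,30),(40,19),(40,-19),(-50,-19),(-50,19)])/1e3
W=np.array([onz(T,u,.064) for u in ct(a)])[:,:2]; print(W.round(4))
def fit(P):
    m=loc.mean(0);q=P.mean(0);A=loc-m;B=P-q
    t=np.arctan2((A[:,0]*B[:,1]-A[:,1]*B[:,0]).sum(),(A*B).sum());R=np.array([[np.cos(t),-np.sin(t)],[np.sin(t),np.cos(t)]])
    o=q-R@m;print('yaw',np.degrees(t),'o',o,'res mm',(1e3*(P-(loc@R.T+o))).round(1).tolist());return R,o
fit(X[:,:2]);R,o=fit(W)
sw=np.array([onz(T,u,.062)[:2] for u in ct([(195,303),(267,278),(185,270),(255,250)])]);print('switch loc',((sw-o)@R*1e3).round(1))
Ws=np.array([onz(S,u,.064) for u in cs(b)])[:,:2];fit(Ws)
print(np.linalg.norm(o), bot.grip_point_offset)
s=bot.read_state();Rt=np.array(s['tcp_rot']);print(np.degrees(np.arctan2(Rt[1,:2],Rt[0,:2])))
```

```text
[[0.4499 0.1683 0.0526]
 [0.4718 0.1087 0.0609]
 [0.6183 0.1753 0.0616]
 [0.5939 0.2286 0.0637]
 [0.5597 0.2019 0.0614]
 [0.5715 0.1669 0.0674]
 [0.4927 0.1332 0.0678]
 [0.4818 0.1666 0.0631]]
[[0.4474 0.166 ]
 [0.468  0.1095]
 [0.6153 0.1756]
 [0.5935 0.2286]
 [0.5584 0.2013]
 [0.5744 0.167 ]
 [0.493  0.1341]
 [0.4804 0.1668]]
yaw 23.316674478988368 o [0.53224364 0.16966854] res mm [[3.0, 2.7], [1.2, -1.7], [0.7, 1.5], [0.0, -0.3], [-1.8, -1.1], [-5.0, -1.1], [-1.1, 0.8], [2.9, -0.8]]
yaw 23.28355687400659 o [0.53108519 0.16959834] res mm [[1.7, 0.5], [-1.5, -1.0], [-1.2, 1.9], [0.8, -0.2], [-1.9, -1.5], [-1.0, -0.9], [0.3, 1.7], [2.7, -0.5]]
switch loc [[  4.5  16.6]
 [  2.8 -18.6]
 [ 21.2  15.1]
 [ 17.7 -18.4]]
yaw 25.322794411318842 o [0.53231412 0.1676183 ] res mm [[-3.8, -5.2], [1.6, -1.7], [2.0, -2.5], [2.3, -0.8], [-2.1, -3.3], [-5.0, 3.6], [1.1, 8.1], [3.9, 1.8]]
0.5575079138981568 0.0187
[165.63535162  75.63539041]
```

The torch is at about (0.531, 0.169) with a yaw of 23.3°. Its triangulated top height (mean about 62 mm) and its sizes match the text. The switch's rear face is at about +4 mm. I'll move high above the empty rear part of the slot with the gripper shut and its closing axis along the slot.

Emit:
servo_tool(gripper=1, targets=[{"offset":[-0.015,-0.012,0],"dr":[0,0,2]},{"offset":[-0.042,-0.032,0],"dr":[0,0,6]},{"offset":[-0.07,-0.053,0],"dr":[0,0,10]},{"offset":[-0.1,-0.076,0],"dr":[0,0,14]},{"offset":[-0.13,-0.099,0],"dr":[0,0,18]},{"offset":[-0.16,-0.122,0],"dr":[0,0,22]},{"offset":[-0.19,-0.145,0],"dr":[0,0,26]},{"offset":[-0.22,-0.168,0],"dr":[0,0,30]},{"offset":[-0.25,-0.191,0],"dr":[0,0,34]},{"offset":[-0.28,-0.214,0],"dr":[0,0,38]},{"offset":[-0.31,-0.236,0],"dr":[0,0,41]},{"offset":[-0.34,-0.259,0],"dr":[0,0,44]},{"offset":[-0.37,-0.282,0],"dr":[0,0,47]},{"offset":[-0.4,-0.305,0.02],"dr":[0,0,49]},{"offset":[-0.425,-0.324,0.04],"dr":[0,0,51]},{"offset":[-0.443,-0.338,0.06],"dr":[0,0,52.3]},{"offset":[-0.452,-0.345,0.08],"dr":[0,0,52.3]},{"offset":[-0.452,-0.345,0.095],"dr":[0,0,52.3]},{"offset":[-0.452,-0.345,0.1],"dr":[0,0,52.3]},{"offset":[-0.452,-0.345,0.1],"dr":[0,0,52.3]}])

```text
time_s: 1.77
position: [0.5059, 0.1587, 0.121]
tcp_rot: [[-0.396, 0.918, -0.004], [0.918, 0.396, -0.0], [0.001, -0.004, -1.0]]
force: [0.4, 0.4, -1.1]
opening: 0.004
grasp_force: 0.0
```

Run:
```python
from h import *
t=snap('top','top1');d=snap('side','side1')
s=bot.read_state();R=np.array(s['tcp_rot']);print(s['time_s'],s['position'],np.degrees(np.arctan2(R[1,1],R[0,1])),R[:,2],s['opening'],s['force'])
y=np.radians(23.3);c=np.array([np.cos(y),np.sin(y)])
print('loc',(np.array(s['position'])[:2]-[.531,.169])@np.array([c,[-c[1],c[0]]]).T, 'tcp px',proj(t,s['position']),proj(d,s['position']))
a=cv2.resize(t['color'][60:190,90:210,::-1],None,fx=3.3,fy=3.3,interpolation=2);b=cv2.resize(d['color'][80:180,210:310,::-1],None,fx=4,fy=4,interpolation=2)
o=np.zeros((440,800,3),np.uint8);o[:a.shape[0],:a.shape[1]]=a;o[:400,400:]=b;cv2.imwrite('pics/crop2.png',o)
```

```text
1.8667 [0.50717666 0.15945672 0.12285392] 23.367633695247488 [-2.12967252e-06  7.25862937e-05 -9.99999997e-01] 0.0043470688679012985 [-0.22963069  0.02359219 -0.20309727]
loc [-0.02565526  0.00065822] tcp px [[156.18076748 121.81555517]] [[246.99801831 122.06061097]]
```

View pics/crop2.png

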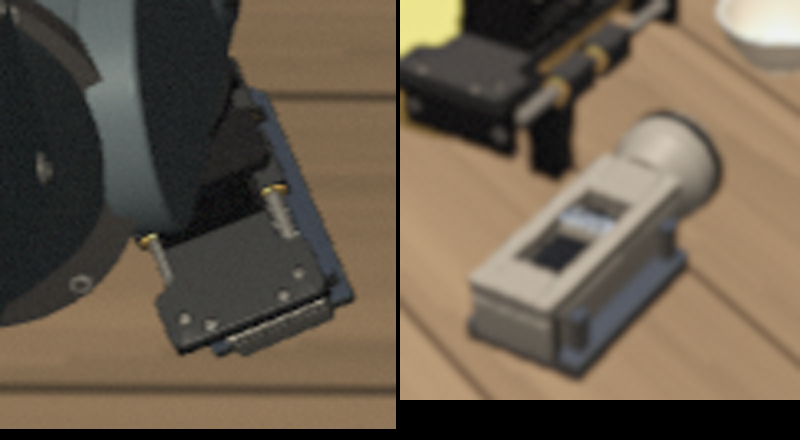

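The side view shows the shut fingertips at about (552,172) in the crop, which is (248,123) in the image. The TCP projects to (247,122), so calibration and robot agree, with the slot's empty part below. The top view is blocked by the arm. I'll descend into the slot.

Emit:
servo_tool(targets=[{"offset":[0,0,0.015],"dr":[0,0,0]},{"offset":[0,0,0.03],"dr":[0,0,0]},{"offset":[0,0,0.042],"dr":[0,0,0]},{"offset":[0,0,0.05],"dr":[0,0,0]},{"offset":[0,0,0.055],"dr":[0,0,0]},{"offset":[0,0,0.06],"dr":[0,0,0]},{"offset":[0,0,0.064],"dr":[0,0,0]},{"offset":[0,0,0.067],"dr":[0,0,0]},{"offset":[0,0,0.067],"dr":[0,0,0]},{"offset":[0,0,0.067],"dr":[0,0,0]}])

```text
time_s: 2.7
position: [0.5074, 0.1591, 0.0557]
tcp_rot: [[-0.396, 0.918, 0.0], [0.918, 0.396, 0.0], [-0.0, 0.0, -1.0]]
force: [0.3, 1.1, -0.4]
opening: 0.005
grasp_force: 0.0
```

It's in the slot without contact. Now I'll push forward along tool +y, slowly.

Emit:
servo_tool(targets=[{"offset":[0,0.003,0],"dr":[0,0,0]},{"offset":[0,0.006,0],"dr":[0,0,0]},{"offset":[0,0.009,0],"dr":[0,0,0]},{"offset":[0,0.012,0],"dr":[0,0,0]},{"offset":[0,0.015,0],"dr":[0,0,0]},{"offset":[0,0.018,0],"dr":[0,0,0]},{"offset":[0,0.021,0],"dr":[0,0,0]},{"offset":[0,0.024,0],"dr":[0,0,0]},{"offset":[0,0.026,0],"dr":[0,0,0]},{"offset":[0,0.028,0],"dr":[0,0,0]},{"offset":[0,0.03,0],"dr":[0,0,0]},{"offset":[0,0.03,0],"dr":[0,0,0]}])

```text
time_s: 3.7
position: [0.5348, 0.1711, 0.0554]
tcp_rot: [[-0.396, 0.918, -0.0], [0.918, 0.396, 0.0], [0.0, -0.0, -1.0]]
force: [-1.4, -0.5, 0.5]
opening: 0.006
grasp_force: 0.6
```

Emit:
servo_tool(targets=[{"offset":[0,0.001,0],"dr":[0,0,0]},{"offset":[0,0.002,0],"dr":[0,0,0]},{"offset":[0,0.003,0],"dr":[0,0,0]},{"offset":[0,0.003,0],"dr":[0,0,0]}])

```text
time_s: 4.03
position: [0.5376, 0.1723, 0.0555]
tcp_rot: [[-0.396, 0.918, -0.0], [0.918, 0.396, 0.0], [0.0, -0.0, -1.0]]
force: [-1.5, -0.1, -0.0]
opening: 0.007
grasp_force: 0.8
```

The reaction is about 1.5 N, so the switch is sliding. I'll continue in small steps until the stop shows in the force.

Emit:
servo_tool(targets=[{"offset":[0,0.001,0],"dr":[0,0,0]},{"offset":[0,0.0015,0],"dr":[0,0,0]},{"offset":[0,0.0015,0],"dr":[0,0,0]}])

```text
time_s: 4.28
position: [0.5389, 0.1729, 0.0555]
tcp_rot: [[-0.396, 0.918, -0.0], [0.918, 0.396, 0.0], [0.0, -0.0, -1.0]]
force: [-1.7, 0.3, -0.5]
opening: 0.003
grasp_force: 0.9
```

Emit:
servo_tool(targets=[{"offset":[0,0.0005,0],"dr":[0,0,0]},{"offset":[0,0.001,0],"dr":[0,0,0]},{"offset":[0,0.001,0],"dr":[0,0,0]}])

```text
time_s: 4.53
position: [0.5398, 0.1733, 0.0555]
tcp_rot: [[-0.396, 0.918, -0.0], [0.918, 0.396, 0.0], [0.0, -0.0, -1.0]]
force: [-2.5, 0.7, -0.0]
opening: 0.004
grasp_force: 0.9
```

Emit:
servo_tool(targets=[{"offset":[0,0.0005,0],"dr":[0,0,0]},{"offset":[0,0.001,0],"dr":[0,0,0]},{"offset":[0,0.001,0],"dr":[0,0,0]}])

```text
time_s: 4.78
position: [0.5408, 0.1736, 0.0555]
tcp_rot: [[-0.396, 0.918, -0.0], [0.918, 0.396, 0.0], [0.0, -0.0, -1.0]]
force: [-2.6, -0.0, 0.2]
opening: 0.002
grasp_force: 0.9
```

Emit:
servo_tool(targets=[{"offset":[0,0.0005,0],"dr":[0,0,0]},{"offset":[0,0.001,0],"dr":[0,0,0]},{"offset":[0,0.001,0],"dr":[0,0,0]}])

```text
time_s: 5.03
position: [0.5418, 0.174, 0.0555]
tcp_rot: [[-0.396, 0.918, 0.0], [0.918, 0.396, 0.0], [-0.0, 0.0, -1.0]]
force: [-2.0, 0.8, -0.5]
opening: 0.003
grasp_force: 0.9
```

Emit:
servo_tool(targets=[{"offset":[0,0.0005,0],"dr":[0,0,0]},{"offset":[0,0.001,0],"dr":[0,0,0]},{"offset":[0,0.0015,0],"dr":[0,0,0]},{"offset":[0,0.0015,0],"dr":[0,0,0]}])

```text
time_s: 5.37
position: [0.5433, 0.1745, 0.0555]
tcp_rot: [[-0.396, 0.918, 0.0], [0.918, 0.396, 0.0], [-0.0, 0.0, -1.0]]
force: [-2.9, 0.3, 0.1]
opening: 0.006
grasp_force: 0.9
```

Emit:
servo_tool(targets=[{"offset":[0,0.0005,0],"dr":[0,0,0]},{"offset":[0,0.001,0],"dr":[0,0,0]},{"offset":[0,0.001,0],"dr":[0,0,0]}])

```text
time_s: 5.62
position: [0.5442, 0.1749, 0.0556]
tcp_rot: [[-0.396, 0.918, 0.0], [0.918, 0.396, 0.0], [-0.0, 0.0, -1.0]]
force: [-2.8, 0.3, -0.4]
opening: 0.006
grasp_force: 0.9
```

No stop yet, so I'll check from the side.

Run:
```python
from h import *
d=snap('side','side2'); cv2.imwrite('pics/crop3.png',cv2.resize(d['color'][90:180,220:310,::-1],None,fx=6,fy=6,interpolation=2))
```

```text
(no output)
```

View pics/crop3.png

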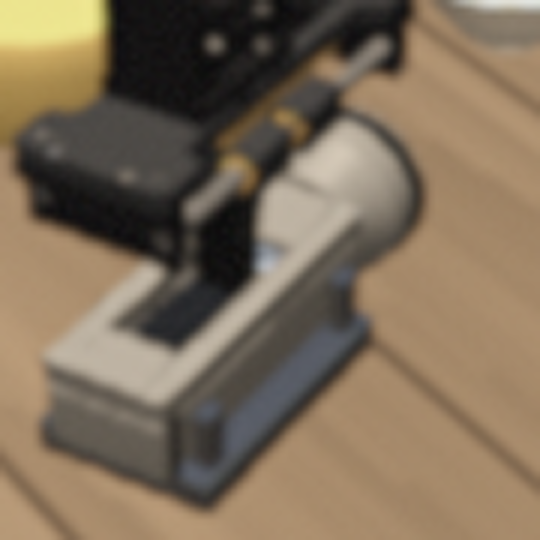

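The fingers are in the slot, with the bright switch just ahead of them at crop (268,258), close to the slot's front end at about (285,240). I'll go on in small steps.

Emit:
servo_tool(targets=[{"offset":[0,0.0005,0],"dr":[0,0,0]},{"offset":[0,0.001,0],"dr":[0,0,0]},{"offset":[0,0.0015,0],"dr":[0,0,0]},{"offset":[0,0.0015,0],"dr":[0,0,0]}])

```text
time_s: 6.0
position: [0.5456, 0.1755, 0.0556]
tcp_rot: [[-0.396, 0.918, 0.0], [0.918, 0.396, 0.0], [-0.0, 0.0, -1.0]]
force: [-2.7, 0.5, -0.4]
opening: 0.009
grasp_force: 0.9
```

Emit:
servo_tool(targets=[{"offset":[0,0.0005,0],"dr":[0,0,0]},{"offset":[0,0.001,0],"dr":[0,0,0]},{"offset":[0,0.001,0],"dr":[0,0,0]}])

```text
time_s: 6.25
position: [0.5465, 0.1759, 0.0556]
tcp_rot: [[-0.396, 0.918, 0.0], [0.918, 0.396, 0.0], [-0.0, 0.0, -1.0]]
force: [-2.4, -0.1, -1.2]
opening: 0.006
grasp_force: 0.9
```

Emit:
servo_tool(targets=[{"offset":[0,0.0005,0],"dr":[0,0,0]},{"offset":[0,0.001,0],"dr":[0,0,0]},{"offset":[0,0.001,0],"dr":[0,0,0]}])

```text
time_s: 6.5
position: [0.5469, 0.1762, 0.0555]
tcp_rot: [[-0.396, 0.918, -0.001], [0.918, 0.396, -0.0], [0.0, -0.001, -1.0]]
force: [-3.8, -0.9, 0.1]
opening: 0.007
grasp_force: 1.5
```

Emit:
servo_tool(targets=[{"offset":[0,0.0005,0],"dr":[0,0,0]},{"offset":[0,0.001,0],"dr":[0,0,0]},{"offset":[0,0.001,0],"dr":[0,0,0]}])

```text
time_s: 6.75
position: [0.547, 0.1762, 0.0555]
tcp_rot: [[-0.396, 0.918, -0.003], [0.918, 0.396, -0.001], [0.0, -0.003, -1.0]]
force: [-6.0, -1.2, 2.2]
opening: 0.004
grasp_force: 2.6
```

The fingers no longer advance and the force is rising, so the hard stop is reached. I'll back off a little, lift, and clear the view.

Emit:
servo_tool(targets=[{"offset":[0,-0.003,0],"dr":[0,0,0]},{"offset":[0,-0.007,0],"dr":[0,0,0]},{"offset":[0,-0.01,0],"dr":[0,0,0]},{"offset":[0,-0.01,0],"dr":[0,0,0]},{"offset":[0,-0.01,-0.01],"dr":[0,0,0]},{"offset":[0,-0.01,-0.03],"dr":[0,0,0]},{"offset":[0,-0.01,-0.06],"dr":[0,0,0]},{"offset":[0,-0.01,-0.09],"dr":[0,0,0]},{"offset":[0.03,-0.01,-0.12],"dr":[0,0,0]},{"offset":[0.06,-0.01,-0.14],"dr":[0,0,0]},{"offset":[0.09,-0.01,-0.15],"dr":[0,0,0]},{"offset":[0.12,-0.01,-0.15],"dr":[0,0,0]},{"offset":[0.15,-0.01,-0.15],"dr":[0,0,0]},{"offset":[0.17,-0.01,-0.15],"dr":[0,0,0]},{"offset":[0.18,-0.01,-0.15],"dr":[0,0,0]},{"offset":[0.18,-0.01,-0.15],"dr":[0,0,0]},{"offset":[0.18,-0.01,-0.15],"dr":[0,0,0]}])

```text
time_s: 8.17
position: [0.468, 0.3379, 0.2059]
tcp_rot: [[-0.397, 0.918, 0.001], [0.918, 0.397, -0.0], [-0.001, 0.001, -1.0]]
force: [0.2, -0.6, -0.4]
opening: 0.009
grasp_force: 0.0
```

Run:
```python
from h import *
d=snap('side','side3');t=snap('top','top3')
o=np.zeros((480,800,3),np.uint8);o[:400,:400]=cv2.resize(d['color'][90:180,220:310,::-1],(400,400),interpolation=2);o[:400,400:]=cv2.resize(d['color'][190:290,300:400,::-1],(400,400),interpolation=2)
cv2.imwrite('pics/crop4.png',o)
```

```text
(no output)
```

View pics/crop4.png

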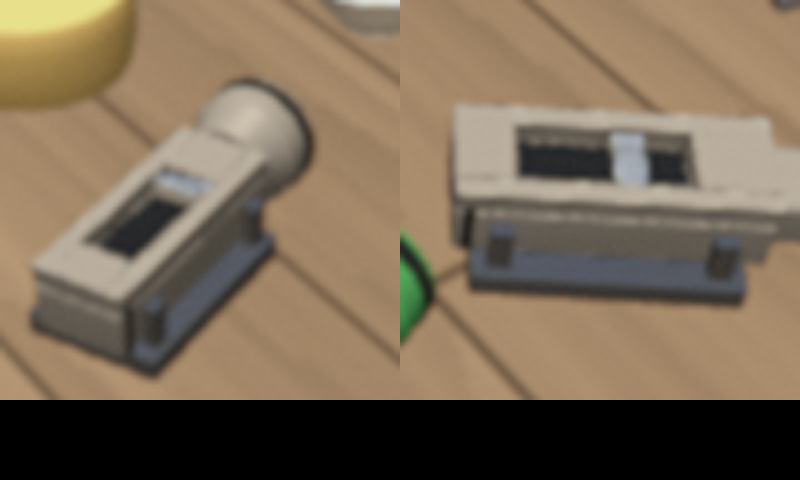

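The torch switch now sits at the front end of its slot, at crop (185,182). The meter switch, at crop (630,158), is still mid-slot and off. The arm is clear, so I'll hand in.

```bash
python3 -c "
from rig import ticket
print(ticket.hand_in())"
```

```text
the job is handed in; nothing more can be done
None
```

The torch switch is pushed to its hard stop towards the lamp head, the meter switch is untouched and still off, the arm is clear of everything, and the job was handed in at about 8 s; no verdict was returned.

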